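# Weigh a bracket casting on the spring scale and mark the reading

### The arm

A 7-joint arm with a two-finger parallel gripper is mounted at the origin on the work surface. World frame = base frame: x ahead of the robot, y to its left, z up, the work surface at z = 0. Lengths are in m, angles in rad, forces in N, time in s.
With the tool pointing down it reaches from about 0.425 to 0.925 m from the base axis. Payload 6.8 kg.
Tool frame: the origin (TCP) lies on the centre line of the jaws, within the pads' length; the fingertips stand r.tip_extent ahead of it and the grasp point (between the pads) lies 8 mm behind it (r.tip_extent is the distance from the TCP to the fingertips, in m); x points along the fingers, z is the direction in which the jaws open and shut, and the axes are right-handed (so a half turn about x gives the same grasp; the last joint's range is limited). The gripper opens to 85 mm and grips with 20 to 120 N. Pads are 22 mm wide; open, the fingers measure 114 mm over their backs; the gripper's body (76 mm by 85 mm) begins 54 mm behind the grasp point. The pads swing forward as they close: fully open they stand 13 mm farther back than shut.
Start: joints at [-1.312, 0.477, 0.022, 1.555, -0.011, 1.109, -0.083], TCP at [0.242, 0.63, 0.242] pointing down, gripper open.
Joint ranges: [-2.96, 2.96], [-0.34, 2.1], [-1.41, 1.46], [0.24, 2.44], [-1.37, 4.51], [0.17, 1.92], [-2.96, 2.96]. Speed limits (rad/s): [2.39, 2.39, 3.14, 3.14, 3.14, 3.14, 3.14].

### API

Orientations are given as a rotation vector (axis times angle).
In Python, from workcell import r, open_gripper, grasp, ik, readout, imaging gives the robot as it stands. The module is installed in compiled form; this text tells all that it offers. Calls block until the motion is done:
- r.move_to(position, orientation): joint-space move of the TCP to a pose.
- r.move_l(position, max_speed=0.15, ori=None, stop_force=None): straight line of the TCP; ori=None keeps the orientation; max_speed is the mean speed in m/s. With stop_force (N) it stops when the force on the tool has changed by that much, and returns True; else False.
- r.set_joints(angles): joint-space move.
- open_gripper() and grasp(newtons=None): open the fingers fully, or close them until they stop; newtons is the grip in N (None keeps the last).
- r.wait(seconds).
- ik(position, orientation): joint angles nearest the present ones, or None.
- readout.get_obs(): the state.
- imaging.camera(name): name is "scene" or "top" or "wrist"; returns the picture (384x512x3 uint8, red, green, blue); there is no depth.
- imaging.camera_params(name): a dict with "vfov" (degrees; the focal length in pixels is half the picture's height over the tangent of half this angle, whatever the lens; pixels are square), "cx", "cy" (the principal point, pixels), "distortion" ([k1, k2, p1, p2, k3] as OpenCV has them; the pictures are not rectified), "rvec" (rotation vector, rad) and "tvec" (3), from world to camera coordinates, as OpenCV has them; the wrist camera has in their place "tool_from_camera" (4x4, takes a point from camera to tool coordinates, whose origin is the TCP and whose axes are the tool frame's). Camera axes: x right, y down, z forward; pixel columns grow to the right and rows downward; lengths in m; the calibration is good to about 2 mm. A picture is of the moment at which its call begins: read the wrist's pose just before it. camera_params takes no time and is no camera call.
A pose or a line that the arm cannot do raises r.Unreachable and nothing moves.
- r.finish_job(): hands the job in, once; it reports no verdict.
The state is a dict: "time": time; "joints": joint angles; "qvel": joint speeds; "tau": joint torques, N m; "eef_pos": TCP position; "eef_rot": TCP orientation; "ft_force": force on the tool from outside, world axes, zero at the start; "torque": the same for the moment, N m; "grip_width": finger opening in m.
Only numpy, scipy, OpenCV 4.12 (cv2) and the standard library are available. Lean on these libraries where they do the work, as an engineer would, in place of code of your own. Each camera call takes 0.05 s, during which the arm holds its last target.

### The job

Weigh the green bracket: hang it by its eye from the hook of the spring scale, lowering it gently so that it does not drop and jerk the scale, and let it hang free until it is still. Then slide the red marker to the height where the black pointer has come to rest (within half a division, 5 mm), and leave the bracket hanging there. Do not disturb the other things on the bench.

Things in the scene. Friction and masses are not known exactly. Their poses are not given: they have to be found in the camera images.
- scale: Spring scale on a blue stand bolted to the bench. Origin: on the bench under its column's centre; z up. Column 30 (x) x 50 (y) mm, cap top at 322 mm; cap and 22 mm steel spring barrel (z 234 up) reach to y +60. Foot plate 150 x 220 x 16 mm. White face with lines 10 mm apart (about 100 g each) looks to +x, hook arm reaches to +y, red marker's grip to -y.
- scale_hook (a joint): How far the hook and its black pointer have sunk, in m: 0 empty, stop at 0.10. Spring of 100 N/m, so it sinks about 1 mm for each 10 g, lightly damped: after a disturbance it bobs about twice a second and needs 2 to 3 s to come to rest.
- hook_seat (a point): Where the eye should hang: centre of the 10 mm round steel hook arm in its shallow dip, scale x 0, y +140 mm, 219 mm above the bench when empty; sinks with the hook. The arm runs level along the scale's y (at 220 mm) from y +42 to +115, dips 6 mm at +140, then turns up to the tip. Axes as the scale's.
- hook_tip (a point): Top of the upturned free end of the hook, scale x = 0, y = +168 mm, 22 mm above hook_seat. The eye must be passed over it from the +y side.
- pointer (a point): Tip of the black pointer on the scale's white face (scale x = +24, y = +5 mm), 220 mm above the bench when empty, 1 mm above hook_seat; it sinks with the hook. Axes as the scale's.
- marker_tip (a point): Tip of the red marker on the white face (scale x = +24, y = -5 mm), beside the pointer's tip. To be set to the same height as pointer. Axes as the scale's.
- marker_grip (a point): Point in the middle of the red marker's upright grip tab, 14 (x) x 34 (y) x 36 (z) mm, at scale x = +24, y = -105 mm, 16 mm above marker_tip; the tab's top is 12 mm above this point. Pinch it across its 14 mm (along the scale's x) from above.
- marker (a joint): How far the red marker has been slid down, in m, 0 to 0.10 (0: its tip at the zero line, 220 mm above the bench). It starts near the top. Slides straight up and down with 2.5 N of friction and stays where it is left.
- bracket: Loose green cast bracket shaped like an inverted T, 350 to 680 g, standing on the bench on its foot. Origin: centre of the foot's underside; z up. Foot 90 (x) x 60 (y) x 12 mm; upright 44 (x) x 12 (y) mm, to 122 mm above the underside, with the eye through it along y. Pinch it across the 44 mm (along its x) from above, about 104 mm above the underside.
- eye (a point): Centre of the bracket's eye, 85 mm above its underside: an opening through it along its y, 30 mm wide and 46 mm high (62 to 108 mm above the underside), with slanted upper corners, under a 14 mm thick top bar. Hanging, the hook arm lies under the top bar, so the eye centre is about 18 mm below hook_seat. Either face may look to the scale.
- glue: Bystander: white glue bottle, 64 mm across, 170 mm tall, standing. Origin at its underside.
- offcut: Bystander: plywood offcut 130 x 70 x 19 mm lying flat. Origin at its underside.
- mallet: Bystander: hammer 260 mm long with a wooden handle, lying on the bench. Origin under its middle.

How it is judged:
On the way, in this order (a step that is already met when the one before it is completed fails the run):
1. the bracket hangs free from the hook, let go and at rest (distance between eye and hook_seat below 0.028 m and value of joint scale_hook above 0.025 m and angle between bracket's own z axis and vertical below 0.3 rad and contact force between each of the fingers, the arm and bracket below 0.1 N and linear speed of bracket below 0.03 m/s and velocity of joint scale_hook between -0.015 and 0.015 m/s), for 0.5 s.
2. then the red marker is level with the pointer, the bracket still hanging (z of marker_tip in the frame of pointer between -0.005 and 0.005 m and distance between eye and hook_seat below 0.028 m and value of joint scale_hook above 0.025 m and angle between bracket's own z axis and vertical below 0.3 rad and contact force between the fingers and bracket below 0.1 N), for 0.3 s.
At the end, for the whole second after the job is handed in: The bracket hangs upright (within 0.3 rad) by its eye on the hook (eye centre within 28 mm of hook_seat), scale sunk over 25 mm, untouched by the robot and at rest (under 30 mm/s, scale under 15 mm/s); the marker's tip is within 5 mm in height of the pointer's (all of step 2 and contact force between the arm and bracket below 0.1 N and linear speed of bracket below 0.03 m/s and velocity of joint scale_hook between -0.015 and 0.015 m/s).
It fails at once if the bracket is dropped on the hook: the scale moves faster than 0.45 m/s (velocity of joint scale_hook above 0.45 m/s or velocity of joint scale_hook below -0.45 m/s).
It fails at once if the glue bottle, the offcut or the hammer is moved more than 30 mm (distance of any of glue, offcut, mallet from where it was at the start of the episode above 0.03 m).
It also fails if it takes over 64 s, if anything falls off the work surface, if the arm or the gripper's body presses on something with over 40 N, if the wrist force passes 120 N, or if a joint passes its speed limit or range.

## Working session

There is one attempt and no reset: what is moved stays moved. The work goes in short steps, each a Python script; the robot and the scene stay as the last script left them, time stands still between calls to the robot, and variables do not carry over. Pictures are saved under pics/ and viewed, and the job is handed in when it is done.

```bash
mkdir -p pics; cat > h.py <<'E'
import numpy as np, cv2
from scipy.spatial.transform import Rotation as R
from workcell import r, open_gripper, grasp, ik, readout, imaging
def save(n,im): cv2.imwrite('pics/'+n+'.png',im[:,:,::-1])
def cam(name,obs=None):
    p=imaging.camera_params(name); f=192/np.tan(np.radians(p['vfov'])/2)
    K=np.array([[f,0,p['cx']],[0,f,p['cy']],[0,0,1.]]); D=np.array(p['distortion'],float)
    if name=='wrist':
        T=np.eye(4);T[:3,:3]=R.from_rotvec(obs['eef_rot']).as_matrix();T[:3,3]=obs['eef_pos']
        C=T@np.array(p['tool_from_camera']); Rc=C[:3,:3];o=C[:3,3]
    else:
        Rm=R.from_rotvec(np.ravel(p['rvec'])).as_matrix();Rc=Rm.T;o=-Rm.T@np.ravel(p['tvec'])
    return K,D,Rc,o
def rays(c,uv):
    K,D,Rc,o=c
    n=cv2.undistortPoints(np.array(uv,float).reshape(-1,1,2),K,D).reshape(-1,2)
    d=np.c_[n,np.ones(len(n))]@Rc.T
    return o,d/np.linalg.norm(d,axis=1)[:,None]
def plane(c,uv,z):
    o,d=rays(c,uv); return o+d*((z-o[2])/d[:,2])[:,None]
def tri(c1,uv1,c2,uv2):
    o1,d1=rays(c1,uv1);o2,d2=rays(c2,uv2);out=[]
    for a,b in zip(d1,d2):
        s=np.linalg.lstsq(np.c_[a,-b],o2-o1,rcond=None)[0]
        p,q=o1+s[0]*a,o2+s[1]*b; out.append(np.r_[(p+q)/2,np.linalg.norm(p-q)])
    return np.array(out)
def proj(c,P):
    K,D,Rc,o=c
    rv=cv2.Rodrigues(Rc.T)[0]
    return cv2.projectPoints(np.array(P,float).reshape(-1,1,3),rv,-Rc.T@o,K,D)[0].reshape(-1,2)
E
python3 - <<'E'
from h import *
o=readout.get_obs()
print({k:np.round(o[k],3) for k in o}, r.tip_extent)
for n in ['scene','top','wrist']:
    im=imaging.camera(n); save('a_'+n,im)
    np.save('pics/a_'+n,im); c=cam(n,o); print(n,c[3],c[2][:,2])
E
```

```text
{'time': np.float64(0.0), 'joints': array([-1.312,  0.478,  0.022,  1.556, -0.012,  1.109, -0.083]), 'qvel': array([ 0.002, -0.001,  0.   ,  0.001, -0.   , -0.003, -0.   ]), 'tau': array([-0.0000e+00, -5.9644e+01,  1.6080e+00, -2.8120e+01,  1.2000e-02,
        9.0000e-03,  0.0000e+00]), 'eef_pos': array([0.242, 0.63 , 0.241]), 'eef_rot': array([-0.936,  1.362,  0.934]), 'ft_force': array([-0.183, -0.615, -0.329]), 'torque': array([-0.025,  0.021, -0.018]), 'grip_width': np.float64(0.085)} 0.011
scene [1.09702709 0.47289839 0.87611792] [-0.50554779 -0.45529923 -0.73288747]
top [0.46986295 0.01477037 1.14165993] [ 0.13924644 -0.02234228 -0.99000568]
wrist [0.16632734 0.65761115 0.37218216] [ 0.291625   -0.11489668 -0.94960708]
```

View pics/a_scene.png

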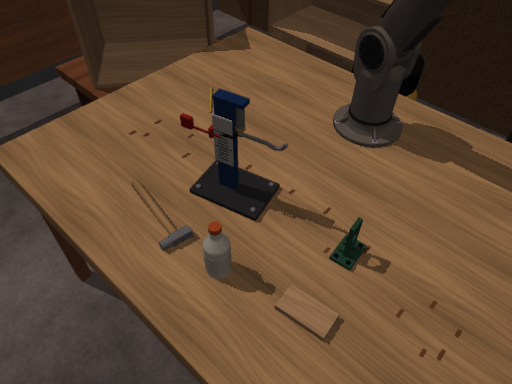

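View pics/a_top.png

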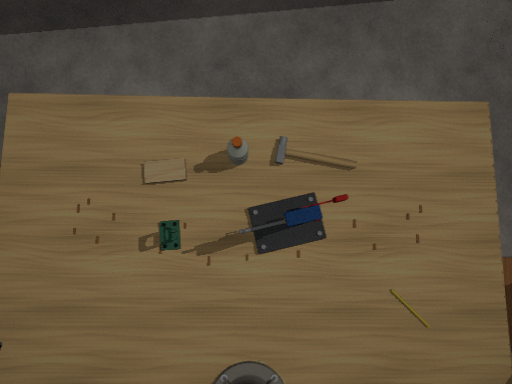

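View pics/a_wrist.png

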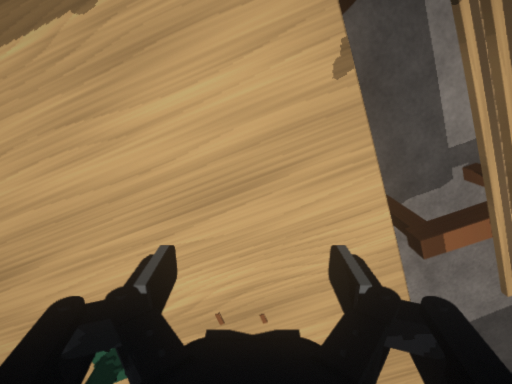

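The scene view shows the bracket (about 349,245), scale (230,150), hammer, glue and offcut. The top view shows the bracket at (170,235), scale foot around (287,222), hook tip near (232,233) and red grip at (340,199).

```bash
python3 - <<'E'
from h import *
S=np.load('pics/a_scene.npy');T=np.load('pics/a_top.npy')
def crop(im,x,y,w,h,k): return cv2.resize(im[y:y+h,x:x+w],None,fx=k,fy=k,interpolation=cv2.INTER_CUBIC)
a=crop(T,220,180,140,80,5);save('c1',a)
save('c2',np.hstack([crop(T,150,210,45,50,8),crop(S,320,210,50,65,6)[:390]] if 0 else [cv2.resize(crop(T,150,210,45,50,8),(360,400)),cv2.resize(crop(S,320,210,56,65,6),(344,400))]))
save('c3',crop(S,170,80,130,140,4))
ct,cs=cam('top'),cam('scene')
for n,im,c in (('top',T,ct),('scene',S,cs)):
    h=cv2.cvtColor(im,cv2.COLOR_RGB2HSV)
    g=cv2.inRange(h,(60,100,15),(95,255,255))
    nn,l,st,ce=cv2.connectedComponentsWithStats(g)
    for i in range(1,nn):
        if st[i,4]>60:
            m=(l==i).astype(np.uint8); q=cv2.minAreaRect(cv2.findNonZero(m)); print(n,'green',st[i],ce[i],q)
            if n=='top': 
                b=cv2.boxPoints(q);P=plane(c,b,0.012);print(P, P.mean(0),np.linalg.norm(np.diff(P,axis=0),axis=1))
    rd=cv2.inRange(h,(0,150,60),(6,255,255))|cv2.inRange(h,(172,150,60),(180,255,255))
    nn,l,st,ce=cv2.connectedComponentsWithStats(rd)
    for i in range(1,nn):
        if st[i,4]>8: print(n,'red',st[i],ce[i])
    bl=cv2.inRange(h,(105,120,30),(125,255,255))
    nn,l,st,ce=cv2.connectedComponentsWithStats(bl)
    for i in range(1,nn):
        if st[i,4]>40: print(n,'blue',st[i],ce[i],cv2.minAreaRect(cv2.findNonZero((l==i).astype(np.uint8))))
E
```

```text
top green [160 220  20  30 476] [169.54831933 234.59663866] ((169.30345153808594, 234.65863037109375), (28.362735748291016, 18.849767684936523), 86.633544921875)
[[0.53135049 0.2852217  0.012     ]
 [0.53543665 0.22689275 0.012     ]
 [0.44796158 0.21828775 0.012     ]
 [0.44408692 0.27600148 0.012     ]] [0.48970891 0.25160092 0.012     ] [0.05847191 0.08789729 0.05784365]
top red [335 194  13   8  64] [340.953125 197.59375 ]
top red [302 200  31   8  38] [317.26315789 203.55263158]
top blue [284 205  38  22 521] [302.17082534 215.34932821] ((302.176513671875, 215.20590209960938), (15.037208557128906, 36.1378059387207), 75.96376037597656)
scene green [330 219  36  51 746] [348.8310992  247.83646113] ((353.1789245605469, 244.5584716796875), (23.21387481689453, 49.195556640625), 36.52885055541992)
scene red [180 114  13   8  50] [185.8  116.58]
scene red [208 125   5   6  20] [210.45 127.55]
scene red [193 126  16   8  31] [201.29032258 129.48387097]
scene red [212 133   8   4  15] [215.93333333 134.6       ]
scene blue [213  89  36  17 299] [230.38461538  97.48829431] ((230.60000610351562, 97.70001220703125), (35.10127639770508, 9.17060375213623), 18.43494987487793)
```

View pics/c1.png

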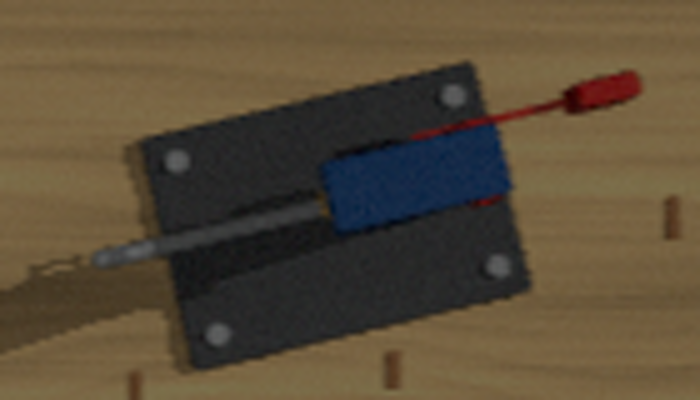

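View pics/c2.png

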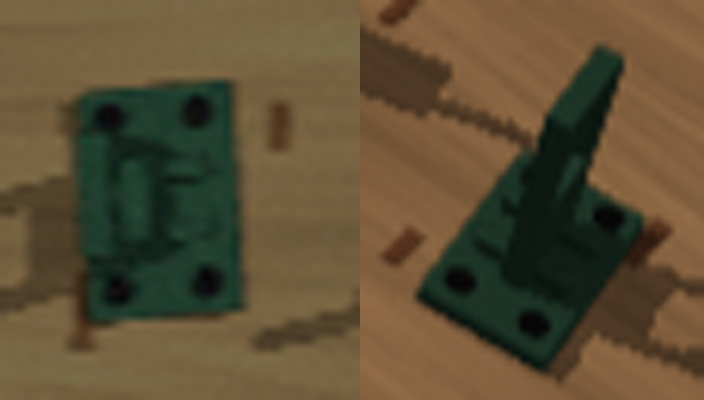

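View pics/c3.png

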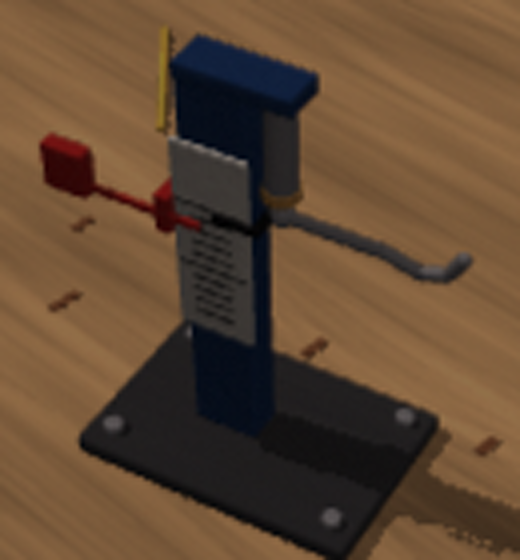

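```bash
python3 - <<'E'
from h import *
ct,cs=cam('top'),cam('scene')
C=lambda uv,k,x,y: (np.array(uv,float)+.5)/k-.5+np.array([x,y])
b=C([(177,161),(454,95),(499,265),(218,334)],5,220,180)
P=plane(ct,b,.019);print('bolts',P,P.mean(0))
b2=C([(113,424),(332,518),(404,416)],4,170,80);print('scene bolts',plane(cs,b2,.019))
# axis -y direction: from bolt0->1 and 3->2 
d=(P[1]-P[0])+(P[2]-P[3]); yaw=np.arctan2(-d[1],-d[0])-np.pi/2; print('yaw scale',yaw)
e=(P[0]-P[3])+(P[1]-P[2]); print(np.arctan2(e[1],e[0]))
t=tri(ct,C([(103,258),(603,92)],5,220,180),cs,C([(463,260),(68,165)],4,170,80)); print('tip, grip',t)
t=tri(ct,C([(138,187)],8,150,210),cs,[((585-360+.5)/6.14-.5+320,(88+.5)/6.15-.5+210)]);print('bracket top',t)
fc=C([(80,93),(232,82),(242,308),(90,322)],8,150,210);F=plane(ct,fc,.012);print(F,F.mean(0))
d=F[0]-F[3]+F[1]-F[2];print('br yaw',np.arctan2(d[1],d[0]))
d=F[0]-F[1]+F[3]-F[2];print('br yaw',np.arctan2(d[1],d[0])-np.pi/2)
q=[((u-360+.5)/6.14-.5+320,(v+.5)/6.15-.5+210) for u,v in [(416,295),(545,368),(642,220)]]
print('scene foot',plane(cs,q,.012))
# predicted scale points
o=P.mean(0)[:2]
for yy in (np.arctan2(e[1],e[0]),):
  for n,l in dict(tip=(0,.168,.241),seat=(0,.14,.219),grip=(.024,-.105,.236)).items():
    print(n,o+np.array([[np.cos(yy),-np.sin(yy)],[np.sin(yy),np.cos(yy)]])@l[:2],l[2])
E
```

```text
bolts [[ 0.56322635 -0.01425232  0.019     ]
 [ 0.60718161 -0.18934504  0.019     ]
 [ 0.50048406 -0.21625315  0.019     ]
 [ 0.45613029 -0.04067978  0.019     ]] [ 0.53175558 -0.11513257  0.019     ]
scene bolts [[ 0.60607052 -0.18907018  0.019     ]
 [ 0.56229028 -0.01370372  0.019     ]
 [ 0.45524952 -0.04175603  0.019     ]]
yaw scale 0.24670236085428043
0.2444818800705892
tip, grip [[ 4.95812340e-01  2.82977827e-02  2.35278532e-01  5.35244540e-04]
 [ 5.85009530e-01 -2.30778447e-01  2.17839322e-01  1.25908923e-03]]
bracket top [[0.48890069 0.24402342 0.11197299 0.01403623]]
[[0.53095456 0.2836501  0.012     ]
 [0.53588424 0.22478223 0.012     ]
 [0.44857891 0.21748709 0.012     ]
 [0.4427367  0.27567788 0.012     ]] [0.4895386  0.25039933 0.012     ]
br yaw 0.08676363295735519
br yaw 0.09176284377732791
scene foot [[0.54285371 0.22934832 0.012     ]
 [0.53558723 0.28716225 0.012     ]
 [0.44724272 0.27657999 0.012     ]]
tip [0.49109057 0.04787159] 0.241
seat [0.49786807 0.02070423] 0.219
grip [ 0.58045752 -0.21120089] 0.236
```

```bash
cat >> h.py <<'E'
def ori(yaw,s=1):
    x=np.array([0,0,-1.]);z=s*np.array([np.cos(yaw),np.sin(yaw),0]);y=np.cross(z,x)
    return R.from_matrix(np.c_[x,y,z]).as_rotvec()
SY=0.2445; SO=np.array([0.5364,-0.1347])
RS=np.array([[np.cos(SY),-np.sin(SY)],[np.sin(SY),np.cos(SY)]])
def sc(x,y,z): return np.r_[SO+RS@np.array([x,y]),z]
E
python3 - <<'E'
from h import *
print(np.round(imaging.camera_params('wrist')['tool_from_camera'],3))
for s in (1,-1):
    print(s, R.from_rotvec(ori(.09,s)).as_matrix()[:,1])
    for p,y in [((.491,.252,.25),.09),((.491,.252,.096),.09),(sc(0,.2,.24),SY),(sc(0,.14,.24),SY),(sc(0,.14,.15),SY),(sc(.024,-.105,.30),SY),(sc(.024,-.105,.15),SY)]:
        q=ik(p,ori(y,s)); print(p, None if q is None else np.round(q,2))
ct,cs=cam('top'),cam('scene')
# check overlay of scale points
P=[sc(0,.14,.219),sc(0,.168,.241),sc(.024,.005,.22),sc(0,-.025,.322),sc(0,.06,.322),sc(.024,-.105,.224),sc(0,.02,.016)]
for n,c in(('top',ct),('scene',cs)):
    im=np.load(f'pics/a_{n}.npy').copy(); big=cv2.resize(im,None,fx=3,fy=3,interpolation=cv2.INTER_CUBIC)
    for u in proj(c,P): cv2.circle(big,tuple(int(v*3+1) for v in u),4,(255,255,0),1)
    u=proj(c,P)[0]; x,y=int(u[0]*3),int(u[1]*3); save('o_'+n,big[max(0,y-250):y+250,max(0,x-350):x+350])
E
```

```text
[[ 0.001 -0.313  0.95  -0.131]
 [-0.    -0.95  -0.313  0.081]
 [ 1.     0.    -0.001 -0.001]
 [ 0.     0.     0.     1.   ]]
1 [-0.08987855  0.99595273  0.        ]
(0.491, 0.252, 0.25) [-0.93  0.28  0.41  1.87 -0.13  1.02 -0.37]
(0.491, 0.252, 0.096) [-0.87  0.49  0.36  1.99 -0.25  0.71 -0.26]
[0.48798575 0.0593517  0.24      ] [-0.73  0.19  0.55  2.01 -0.12  0.97  0.12]
[0.50251003 0.00113619 0.24      ] [-0.67  0.22  0.63  2.   -0.15  0.98  0.28]
[0.50251003 0.00113619 0.15      ] [-0.59  0.35  0.57  2.08 -0.26  0.78  0.38]
[ 0.58510368 -0.23076743  0.3       ] [-0.4   0.51  0.99  1.65 -0.45  1.23  0.93]
[ 0.58510368 -0.23076743  0.15      ] [-0.4   0.74  1.02  1.8  -0.73  1.04  1.15]
-1 [ 8.98785492e-02 -9.95952733e-01  3.33066907e-16]
(0.491, 0.252, 0.25) [-0.44  0.28 -0.17  1.83  0.05  1.04  2.59]
(0.491, 0.252, 0.096) [-0.37  0.48 -0.27  1.96  0.19  0.73  2.48]
[0.48798575 0.0593517  0.24      ] [-1.26  0.42  1.31  2.04 -0.47  1.04 -2.62]
[0.50251003 0.00113619 0.24      ] [-1.11  0.45  1.3   2.01 -0.51  1.06 -2.47]
[0.50251003 0.00113619 0.15      ] [-1.03  0.69  1.28  2.1  -0.81  0.99 -2.2 ]
[ 0.58510368 -0.23076743  0.3       ] [-0.52  0.67  1.28  1.65 -0.66  1.32 -2.03]
[ 0.58510368 -0.23076743  0.15      ] [-0.49  0.91  1.27  1.8  -0.95  1.19 -1.81]
```

```bash
python3 -c "
import cv2,numpy as np
a=cv2.imread('pics/o_top.png');b=cv2.imread('pics/o_scene.png');print(a.shape,b.shape)
cv2.imwrite('pics/o_both.png',np.vstack([a[100:400,:700],b[100:400,:700]]))"
```

```text
(500, 700, 3) (500, 700, 3)
```

View pics/o_both.png

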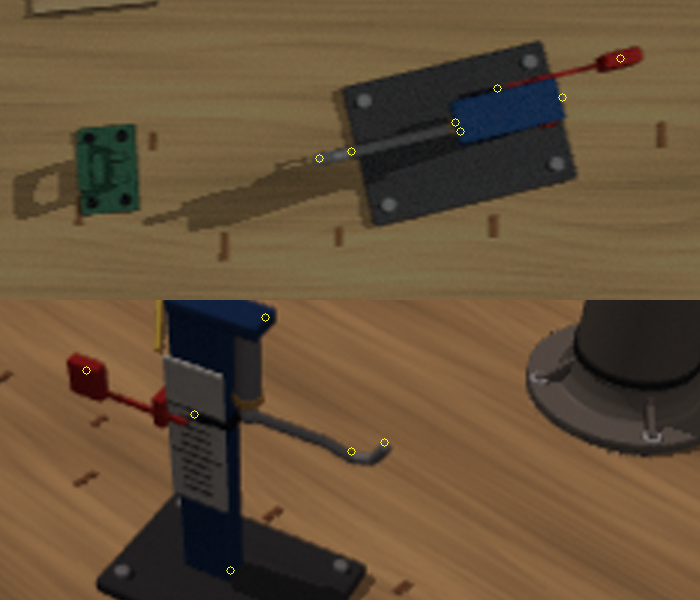

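```bash
python3 - <<'E'
from h import *
def shot(n):
    o=readout.get_obs(); im=imaging.camera('wrist'); save(n,im); np.savez('pics/'+n,im=im,p=o['eef_pos'],r=o['eef_rot'])
    return o['time']
r.move_to([.47,.235,.27],ori(.09)); print(shot('w1'))
r.move_l([.51,.275,.27]); print(shot('w2'))
E
```

```text
1.825
2.4
```

View pics/w1.png

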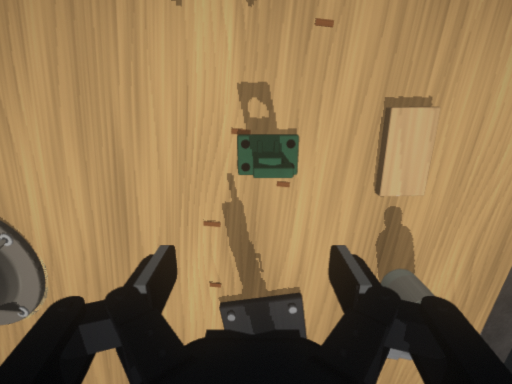

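View pics/w2.png

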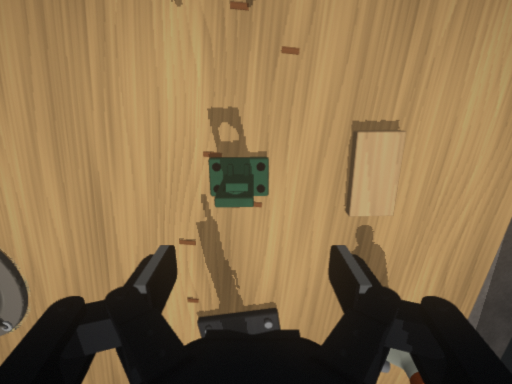

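The bracket appears at (268,155) in the first wrist view and (238,180) in the second, with four holes and the upright's top edge visible.

```bash
python3 - <<'E'
from h import *
a=np.load('pics/w1.npz')['im'];b=np.load('pics/w2.npz')['im']
def crop(im,x,y): return cv2.resize(im[y:y+60,x:x+72],None,fx=5.5,fy=5.5,interpolation=cv2.INTER_CUBIC)
m=np.hstack([crop(a,232,125),crop(b,204,150)]).astype(float)
m=np.clip(m*1.6,0,255).astype(np.uint8)
save('w12',m); print(m.shape)
E
```

```text
(330, 792, 3)
```

View pics/w12.png

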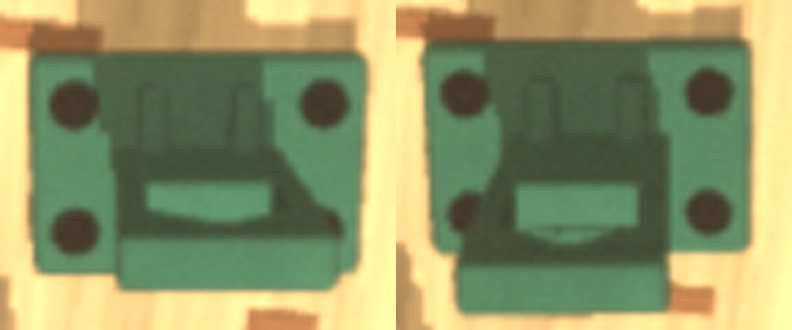

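```bash
python3 - <<'E'
from h import *
A=np.load('pics/w1.npz');B=np.load('pics/w2.npz')
ca=cam('wrist',dict(eef_pos=A['p'],eef_rot=A['r']));cb=cam('wrist',dict(eef_pos=B['p'],eef_rot=B['r']))
f=lambda u,x,y,dx: (np.array(u,float)-[dx,0]+.5)/5.5-.5+[x,y]
ua=f([(118,237),(335,237),(337,284),(120,288),(74,105),(324,104),(74,231)],232,125,0)
ub=f([(459,262),(668,262),(667,312),(460,312),(465,94),(709,91),(468,213)],204,150,396)
t=tri(ca,ua,cb,ub);print(np.round(t,4)); P=t[:4];print('top mean',P[:,:3].mean(0))
d=P[1]-P[0]+P[2]-P[3];print('yaw',np.arctan2(d[1],d[0])) 
for c,u in((ca,f([(32,57),(365,57),(357,268),(37,270)],232,125,0)),(cb,f([(425,45),(748,45),(748,248),(435,248)],204,150,396))):
    F=plane(c,u,.012);d=F[1]-F[0]+F[2]-F[3];print(F.mean(0),np.arctan2(d[1],d[0]))
E
```

```text
[[4.681e-01 2.528e-01 1.145e-01 2.000e-04]
 [5.110e-01 2.570e-01 1.154e-01 2.000e-04]
 [5.114e-01 2.494e-01 1.238e-01 6.000e-04]
 [4.693e-01 2.436e-01 1.192e-01 2.000e-04]
 [4.555e-01 2.645e-01 1.230e-02 1.000e-04]
 [5.212e-01 2.707e-01 1.020e-02 3.000e-04]
 [4.582e-01 2.314e-01 1.400e-02 4.000e-04]]
top mean [0.48994137 0.25067085 0.11822452]
yaw 0.11722011595912316
[0.48968368 0.25162166 0.012     ] 0.09703221974687849
[0.48991515 0.25226218 0.012     ] 0.09058598285794342
```

```bash
python3 - <<'E'
from h import *
o=ori(.093)
r.move_l([.490,.251,.20],ori=o,max_speed=.25)
print(r.move_l([.490,.251,.096],max_speed=.12,stop_force=15))
grasp(50); b=readout.get_obs(); print(b['grip_width'],b['eef_pos'],b['ft_force'])
r.move_l([.490,.251,.26],max_speed=.15)
r.wait(.3);b=readout.get_obs(); print(b['grip_width'],b['eef_pos'],b['ft_force'],b['time'])
for n in('scene','top','wrist'): save('g_'+n,imaging.camera(n))
E
```

```text
False
0.04339039239369845 [0.49056107 0.2512666  0.09660704] [ 0.04883015 -0.48067119  3.84097948]
0.04342341474630864 [0.48983525 0.25088093 0.25955196] [ 0.59516917 -0.14960026 -6.61707347] 5.925
```

```bash
python3 -c "
import cv2,numpy as np
a=cv2.imread('pics/g_scene.png');b=cv2.imread('pics/g_wrist.png')
cv2.imwrite('pics/g_both.png',np.hstack([cv2.resize(a[80:330,200:450],(400,400)),cv2.resize(b[84:384,100:400],(400,400))]))"
```

```text
(no output)
```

View pics/g_both.png

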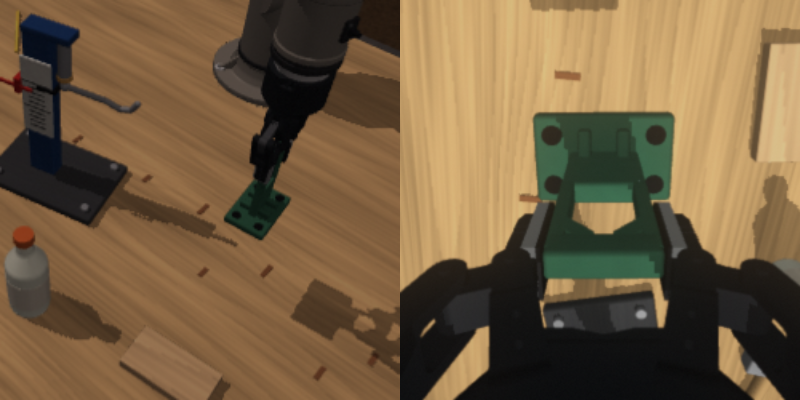

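The bracket is gripped squarely and hangs upright from the jaws. The view through the eye is clear. Next I move in front of the hook.

```bash
python3 - <<'E'
from h import *
o=ori(SY)
r.move_l(sc(0,.23,.2395),ori=o,max_speed=.15); r.wait(.2)
b=readout.get_obs(); print(b['eef_pos'],sc(0,.23,.2395),b['time'])
S=imaging.camera('scene');T=imaging.camera('top');W=imaging.camera('wrist')
for n,i in zip('STW',(S,T,W)): np.save('pics/h_'+n,i)
np.savez('pics/h_W',im=W,p=b['eef_pos'],r=b['eef_rot'])
f=lambda im,x,y,w,h: cv2.resize(im[y:y+h,x:x+w],(390,390),interpolation=cv2.INTER_CUBIC)
save('h3',np.hstack([f(S,200,90,130,130),f(W,130,84,300,300)])); save('h4',f(T,170,170,130,130))
E
```

```text
[0.48079237 0.08920377 0.23952972] [0.48072362 0.08845945 0.2395    ] 7.5167
```

View pics/h3.png

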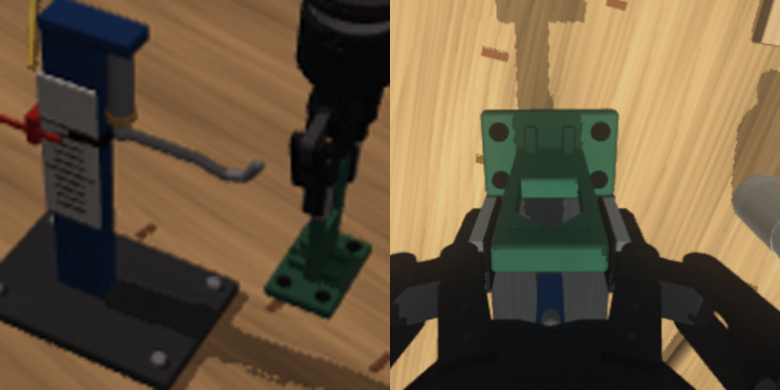

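View pics/h4.png

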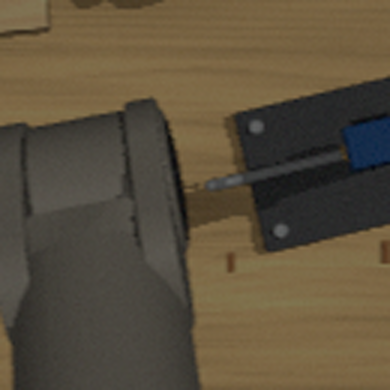

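```bash
python3 - <<'E'
from h import *
d=np.load('pics/h_W.npz');c=cam('wrist',dict(eef_pos=d['p'],eef_rot=d['r']))
print('tip pred px',proj(c,[sc(0,.168,.241)]),'seen about 253,327')
print(r.move_l(sc(0,.14,.2395),max_speed=.06,stop_force=6)); r.wait(.2)
b=readout.get_obs(); print(b['eef_pos'],sc(0,.14,.2395),b['ft_force'],b['time'])
S=imaging.camera('scene');W=imaging.camera('wrist')
f=lambda im,x,y,w,h: cv2.resize(im[y:y+h,x:x+w],(390,390),interpolation=cv2.INTER_CUBIC)
save('i3',np.hstack([f(S,200,90,130,130),f(W,130,84,300,300)]))
E
```

```text
tip pred px [[253.17691854 343.76616915]] seen about 253,327
False
[0.50248724 0.00134649 0.23951136] [0.50251003 0.00113619 0.2395    ] [ 0.04936701  0.37701983 -6.59374519] 9.5167
```

View pics/i3.png

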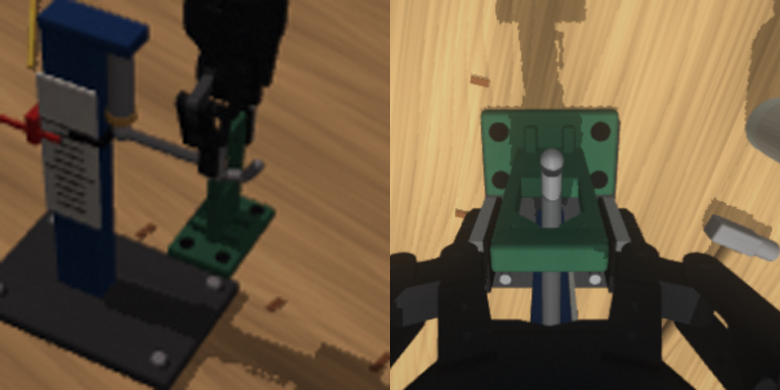

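```bash
python3 - <<'E'
from h import *
b=readout.get_obs();c=cam('wrist',b)
P=plane(c,[(253.8,207)],.238)[0]; print(P, RS.T@(P[:2]-SO), 'pred',proj(c,[sc(0,.168,.238)]))
z=.2395
for z in (.205,.190,.175,.160,.152):
    r.move_l(sc(0,.14,z),max_speed=.05); r.wait(.15)
    b=readout.get_obs(); print(z,np.round(b['eef_pos'],4),np.round(b['ft_force'],2),b['time'])
S=imaging.camera('scene');W=imaging.camera('wrist')
f=lambda im,x,y,w,h: cv2.resize(im[y:y+h,x:x+w],(390,390),interpolation=cv2.INTER_CUBIC)
save('j3',np.hstack([f(S,200,90,130,130),f(W,130,84,300,300)]))
E
```

```text
[0.49541649 0.02931101 0.238     ] [-6.22551650e-05  1.69054008e-01] pred [[253.91310395 208.84781119]]
0.205 [0.5027 0.0011 0.2053] [-0.46 -0.48 -6.03] 10.6083
0.19 [0.5024 0.0011 0.1901] [-0.87 -0.29 -4.33] 11.2083
0.175 [0.5027 0.0011 0.1752] [ 0.82 -0.44 -2.77] 11.8083
0.16 [0.5027 0.0011 0.1602] [ 1.12 -1.06 -0.73] 12.4083
0.152 [0.5026 0.0011 0.1521] [ 0.65 -0.71 -0.22] 12.8667
```

View pics/j3.png

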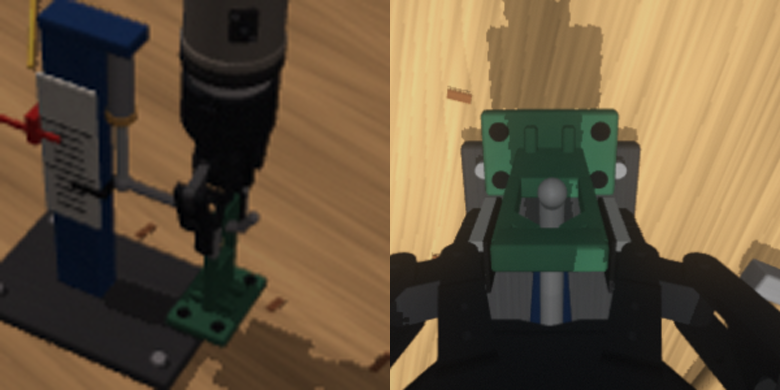

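The hook carries the bracket and its weight is off the gripper, so I release and back off straight up.

```bash
python3 - <<'E'
from h import *
open_gripper(); b=readout.get_obs(); print(b['grip_width'],b['ft_force'],b['time'])
r.move_l(sc(0,.14,.26),max_speed=.10)
r.move_l(sc(0,.17,.40),max_speed=.25)
r.wait(1.0)
b=readout.get_obs(); print(b['eef_pos'],b['time'],b['ft_force'])
for k in range(2):
    S=imaging.camera('scene');np.save(f'pics/k{k}',S); save(f'k{k}',cv2.resize(S[70:230,160:340],None,fx=4,fy=3.7,interpolation=cv2.INTER_CUBIC)); r.wait(.6)
W=imaging.camera('wrist');save('kw',W)
E
```

```text
0.08575910621105744 [-0.15241948  0.67864127  0.43742551] 13.4583
[0.49525554 0.03026867 0.40002124] 16.4167 [0.02144924 0.09178323 0.13362297]
```

View pics/k1.png

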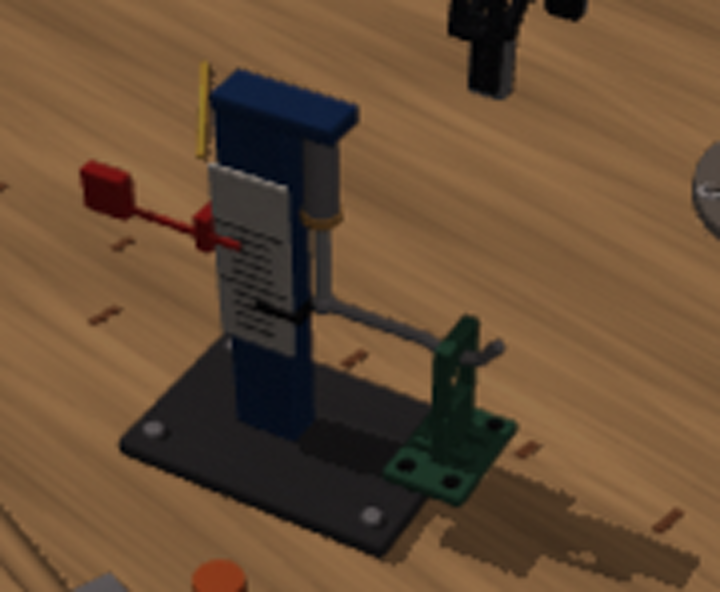

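View pics/kw.png

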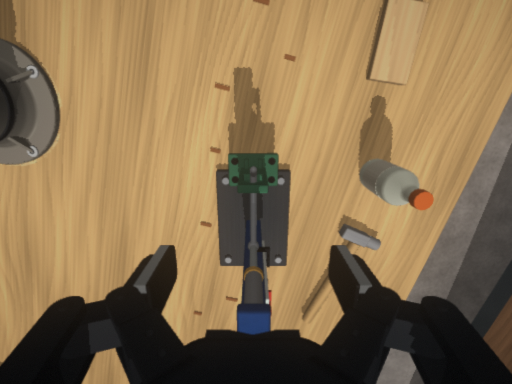

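The bracket hangs upright with its eye on the hook. In the enlarged picture the pointer tip is near (258,303) and the red marker tip near (240,245). Now I turn these into heights on the face plane.

```bash
python3 - <<'E'
from h import *
cs=cam('scene')
n=np.r_[RS@[1,0],0]
def face(uv,x=.024):
    o,d=rays(cs,uv); p0=np.r_[sc(x,0,0)]; s=((p0-o)@n)/(d@n); P=o+d*s[:,None]
    return np.c_[(P[:,:2]-SO)@RS,P[:,2]]
C=lambda uv:(np.array(uv,float)+.5)/[4,3.7]-.5+[160,70]
print(np.round(face(C([(256,303),(242,246),(80+2,185)])),4))
a,b=np.load('pics/k0.npy').astype(int),np.load('pics/k1.npy').astype(int)
print('diff',np.abs(a-b)[100:230,190:300].max(), np.abs(a-b)[100:230,190:300].mean())
# red tab centre
h=cv2.cvtColor(b.astype(np.uint8),cv2.COLOR_RGB2HSV)
rd=cv2.inRange(h,(0,150,40),(8,255,255))|cv2.inRange(h,(170,150,40),(180,255,255)); rd[:,:178]=0;rd[:,:]*=(np.arange(512)<195)
nn,l,st,ce=cv2.connectedComponentsWithStats(rd);print(st[1:],ce[1:])
ct=cam('top')
T=imaging.camera('top');h=cv2.cvtColor(T,cv2.COLOR_RGB2HSV)
rd=cv2.inRange(h,(0,150,40),(8,255,255))|cv2.inRange(h,(172,150,40),(180,255,255))
nn,l,st,ce=cv2.connectedComponentsWithStats(rd);print([ (s,c) for s,c in zip(st,ce) if 15<s[4]<2000])
print('pred tab top in top cam',proj(ct,[sc(.024,-.105,.236),sc(.024,-.122,.236),sc(.024,-.088,.236)]))
S=b.astype(np.uint8)
big=cv2.resize(S[100:175,170:250],None,fx=9,fy=8,interpolation=cv2.INTER_CUBIC)
save('m1',np.clip(big*1.5,0,255).astype(np.uint8))
E
```

```text
[[ 0.024   0.0059  0.1602]
 [ 0.024  -0.0021  0.2089]
 [ 0.024  -0.1254  0.214 ]]
diff 4 0.49424242424242426
[[180 113  15  16 169]] [[186.50887574 120.87573964]]
[(array([302, 194,  46,  14, 126], dtype=int32), array([332.14285714, 199.85714286]))]
pred tab top in top cam [[341.86433003 197.26830046]
 [348.23195868 195.75665819]
 [335.485378   198.78281614]]
```

View pics/m1.png

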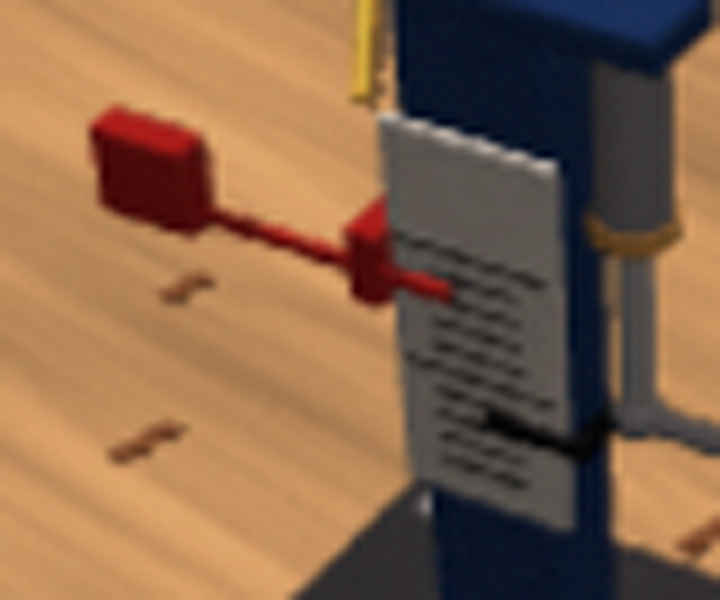

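```bash
python3 - <<'E'
from h import *
cs=cam('scene')
P=[sc(.0235,.0,z) for z in (.22,.21,.17,.16,.15)]
print(((proj(cs,P)-[170,100]+.5)*[9,8]-.5).round(0))
print(ik(sc(0,.17,.45),ori(SY)),ik(sc(.024,-.105,.45),ori(SY,-1)))
r.move_l(sc(0,.17,.45),max_speed=.2)
r.move_to(sc(.024,-.105,.44),ori(SY,-1))
b=readout.get_obs();print(b['eef_pos'],b['time'],np.round(b['joints'],2))
r.move_l(sc(.024,-.125,.34),max_speed=.2); r.wait(.2)
b=readout.get_obs();W=imaging.camera('wrist');save('n1',W);np.savez('pics/n1',im=W,p=b['eef_pos'],r=b['eef_rot'])
S=imaging.camera('scene');save('n2',S)
E
```

```text
[[461. 266.]
 [462. 291.]
 [469. 386.]
 [470. 409.]
 [472. 432.]]
[-0.69312946  0.0207437   0.52486347  1.68672976 -0.01048785  1.43691809
  0.07754066] [-0.51019065  0.52738099  1.28150993  1.41679039 -0.50337051  1.56148326
 -2.1630669 ]
[ 0.58511643 -0.2303866   0.4396603 ] 20.1417 [-0.51  0.53  1.28  1.44 -0.51  1.54 -2.16]
```

View pics/n1.png

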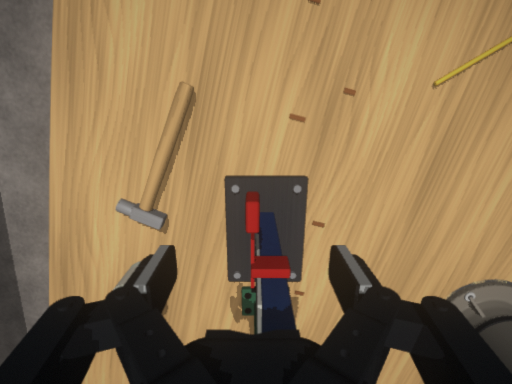

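View pics/n2.png

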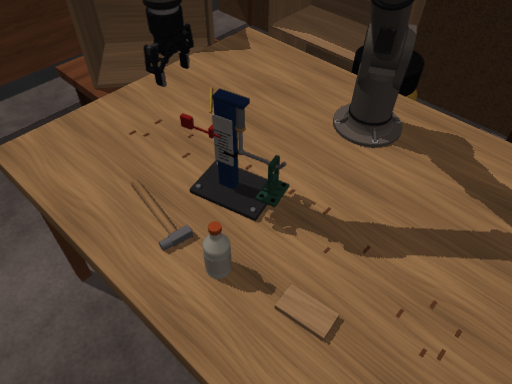

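```bash
python3 - <<'E'
from h import *
d=np.load('pics/n1.npz');c=cam('wrist',dict(eef_pos=d['p'],eef_rot=d['r']))
print(proj(c,[sc(.024,-.122,.235),sc(.024,-.088,.235),sc(.024,-.105,.235)]),'tab seen rows 192-233, col 253')
r.move_l(sc(.024,-.105,.28),max_speed=.2)
print(r.move_l(sc(.024,-.105,.215),max_speed=.1,stop_force=8))
b=readout.get_obs();W=imaging.camera('wrist');save('p0',W);f0=b['ft_force']
grasp(30); r.wait(.1)
b=readout.get_obs();print(b['eef_pos'],b['grip_width'],f0,b['ft_force'],b['time'])
S=imaging.camera('scene');np.save('pics/p1',S)
save('p1',cv2.resize(S[90:180,160:260],None,fx=7,fy=6.5,interpolation=cv2.INTER_CUBIC))
E
```

```text
[[252.05593878 201.42789386]
 [252.05691256 233.89805665]
 [252.05641388 218.00265593]] tab seen rows 192-233, col 253
False
[ 0.58590258 -0.23057828  0.21520781] 0.013763198388803612 [-0.20068644  0.3245664   0.24446574] [ 4.1219917   0.4579346  -1.09915788] 23.1667
```

View pics/p1.png

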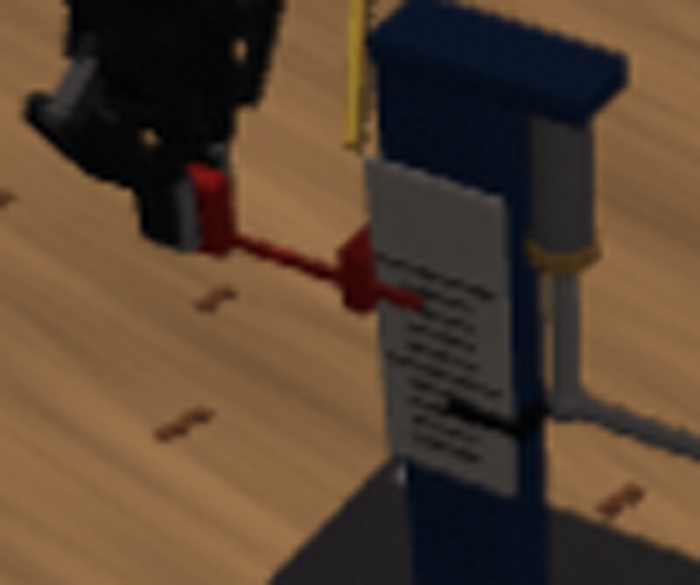

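View pics/p0.png

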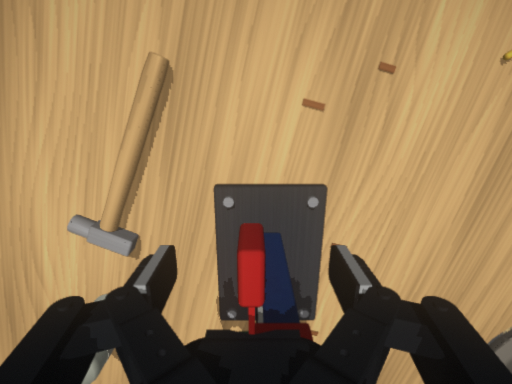

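The tab is pinched (13.8 mm opening). Now I slide it down most of the way, then compare the tips.

```bash
python3 - <<'E'
from h import *
b=readout.get_obs(); p=b['eef_pos']
r.move_l([p[0],p[1],.2152-.046],max_speed=.06); r.wait(.2)
b=readout.get_obs();print(b['eef_pos'],b['ft_force'],b['grip_width'],b['time'])
S=imaging.camera('scene');np.save('pics/q1',S)
save('q1',np.clip(1.4*cv2.resize(S[105:170,190:250],None,fx=12,fy=9,interpolation=cv2.INTER_CUBIC).astype(float),0,255).astype(np.uint8))
E
```

```text
[ 0.58582707 -0.23059764  0.16792962] [ 5.04584645 -0.7026902  -3.45286428] 0.013300265365446876 24.3333
```

View pics/q1.png

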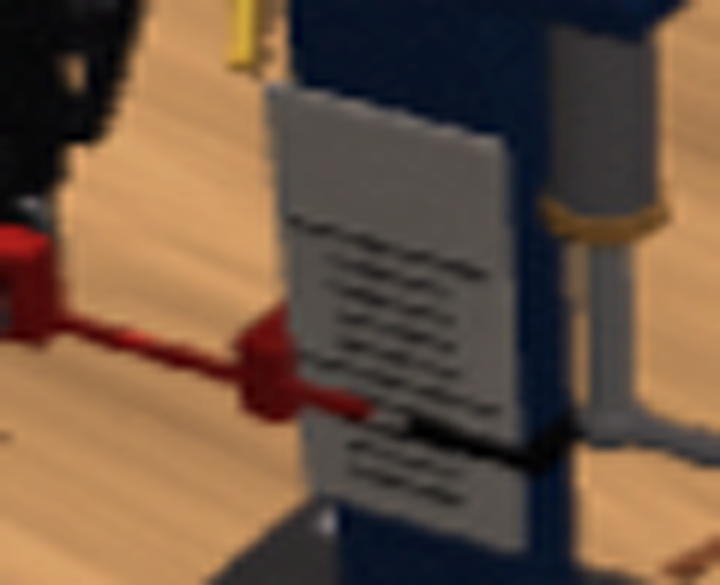

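```bash
cat >> h.py <<'E'
def level(S):
    cs=cam('scene'); n=np.r_[RS@[1,0],0]
    k=8; big=cv2.resize(S,None,fx=k,fy=k,interpolation=cv2.INTER_CUBIC).astype(int)
    red=(big[...,0]-big[...,1]>50); blk=(big.max(2)<38)
    out=[]
    for m,(x0,x1) in ((red,(216,220)),(blk,(227,232))):
        uv=[]
        for x in range(x0*k,x1*k,2):
            col=np.where(m[130*k:160*k,x])[0]
            if len(col): 
                uv.append(((x+.5)/k-.5,(np.median(col)+130*k+.5)/k-.5))
        uv=np.array(uv); o,d=rays(cs,uv); s=((sc(.026,0,0)-o)@n)/(d@n); P=o+d*s[:,None]
        y=(P[:,:2]-SO)@RS[:,1]; out.append((len(uv),y.min(),y.max(),np.median(P[:,2]),P[:,2].std()))
    return out
E
python3 - <<'E'
from h import *
for o in level(np.load('pics/q1.npy')): print(np.round(o,4))
E
```

```text
[ 1.200e+01 -1.530e-02 -6.800e-03  1.626e-01  4.000e-04]
[2.000e+01 1.620e-02 3.060e-02 1.622e-01 9.000e-04]
```

Measured heights are marker 162.6 mm and pointer 162.2 mm, so they are level. I release and retreat.

```bash
python3 - <<'E'
from h import *
open_gripper(); b=readout.get_obs(); p=b['eef_pos']; print(b['grip_width'],b['time'])
r.move_l([p[0],p[1],.29],max_speed=.1)
r.move_l(sc(.024,-.16,.38),max_speed=.2); r.wait(1.5)
S=imaging.camera('scene');np.save('pics/z1',S)
for o in level(S): print(np.round(o,4))
T=imaging.camera('top'); save('zt',T); b=readout.get_obs();print(b['eef_pos'],b['ft_force'],b['time'])
a=np.clip(1.4*cv2.resize(S[105:170,190:250],(400,400),interpolation=cv2.INTER_CUBIC).astype(float),0,255).astype(np.uint8)
save('z1',np.hstack([a,cv2.resize(S[80:330,150:400],(400,400))]))
E
```

```text
0.08536707352793492 25.075
[ 1.600e+01 -1.770e-02 -6.000e-03  1.633e-01  3.000e-04]
[2.000e+01 1.630e-02 3.060e-02 1.623e-01 1.100e-03]
[ 0.59840399 -0.28412202  0.3799893 ] [-0.94719885 -0.01007282  0.07503668] 28.7083
```

View pics/z1.png

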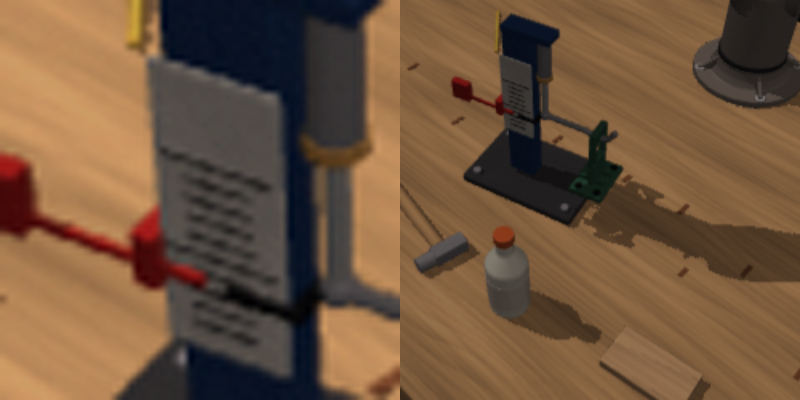

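View pics/zt.png

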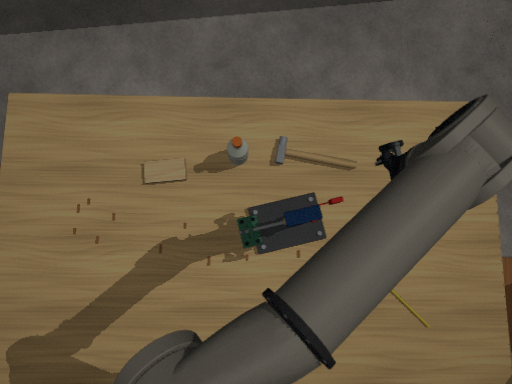

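In the final views the tips line up: marker at (205,283) and pointer at (222,288), following the line slope. The bracket hangs upright and the bystanders sit at the same pixels as at the start.

```bash
python3 -c "
from h import *
r.wait(0.5); print(r.finish_job(), readout.get_obs()['time'])"
```

```text
the job is handed in; nothing more can be done
the job is handed in; nothing more can be done
```

The bracket is hanging by its eye on the scale hook, and the red marker is set level with the pointer. I handed the job in at about 29 s on the robot's clock; no verdict is reported.

- **Bracket:** I gripped it at its top, passed the eye over the hook tip, and lowered it until the force on the gripper was near zero. Then I let go. Two pictures 0.65 s apart showed it at rest. The scale sank about 60 mm, which makes the bracket roughly 600 g.
- **Marker:** After release I measured its bar at 163.3 mm and the pointer at 162.3 mm, about 1 mm apart against the 5 mm allowed. Reading it by eye against the scale lines, the two are level.
- **Bystanders:** The glue bottle, offcut and hammer look the same in the first and last top views; I did not measure them.

**Checks that disagreed:**
- Heights cast from the scene camera alone read up to about 4 mm too high against the printed lines. This affects both tips equally, so I relied only on their difference.
- My first by-eye reading, while the marker was still gripped, put it 1.5 mm high; the measurement then gave 0.4 mm.
- My first location of the scale's centre, taken from its foot plate, was 20 mm off. I corrected it using the hook tip and marker grip, and a wrist view confirmed it to about 1 mm.
- My first bracket-top measurement, taken from the scene and top cameras, missed by 14 mm. I replaced it with wrist-camera views before grasping.

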